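Roll a tray of filled timber into the UV curing cabinet and set its timer

ROBOT

A 6-joint arm with a two-finger parallel gripper is mounted at the origin on a cart in front of the work surface, level with it; the furniture and walls round the work are solid. World frame = base frame: x ahead of the robot, y to its left, z up, the work surface at z = 0. Lengths are in m, angles in degrees, forces in N, time in s.
With the tool pointing down it reaches from about 0.275 to 0.825 m from the base axis. Payload 5.2 kg.
Tool frame: the origin (TCP) lies on the centre line of the jaws, within the pads' length; the fingertips stand 17 mm ahead of it and the grasp point (between the pads) lies 2 mm behind it; z points along the fingers, y is the line along which they close (so a half turn about z gives the same grasp; the last joint's range is limited). The gripper opens to 93 mm and grips with 3 to 60 N. Pads are 15 mm wide; open, the fingers measure 128 mm over their backs; the gripper's body (75 mm by 188 mm) begins 65 mm behind the grasp point.
Start: joints at [56.734, 14.817, 87.949, -0, 77.235, -11.62], TCP at [0.203, 0.511, 0.196] pointing down, gripper open.
Joint ranges: [-179.93, 179.93], [-52.35, 119.4], [10.71, 147.94], [-69.91, 249.91], [12.55, 155.21], [-178.61, 178.61]. Speed limits (degrees/s): [147.25, 147.25, 180, 180, 180, 180].

INTERFACE

Orientations are given as a 3x3 rotation matrix whose columns are the frame's x, y, z axes.
In Python, from workcell import sensors, imaging, job gives the robot as it stands. The module is installed in compiled form; this text tells all that it offers.
- The arm moves only by the tool arm_command, never from a script. Its argument "commands" is text: rows parted by semicolons, each of 4 numbers parted by spaces: the shift along the tool's x, y, z in mm, then the turn about the tool's z in rad. In form: x y z yaw; .... A call has 1 to 20 rows; each row is the pose to reach, as a shift and turn from the pose commanded when the call began, along the tool's axes at that moment; what a row does not reach only later rows make up. A row lasts 1/12 s, in which the tool goes at most 41.7 mm and 7.16 degrees, less where a joint would pass 70% of its speed; a pose out of reach is approached as far as the arm can. A call with a gripper value outside its range is refused whole. "gripper" is the closure, from 0 (fully open) to 1 (shut), set as the call begins (left out, the last holds). The fingers move at their own pace and stop on an object; "grip_force" is the grip in N (left out, the last holds). Time passes only in rows, so rows that repeat a pose let the fingers close. It gives the time, the measured TCP pose, the force, the opening and the grip force at its end, in the units of the state.
- sensors.read_state(): the state, without advancing time (a new reading comes with each control period).
- imaging.snapshot(name): name is "scene" or "top" or "wrist"; returns the picture (480x640x3 uint8, red, green, blue); there is no depth.
- imaging.camera_model(name): a dict with "fx", "fy", "cx", "cy" (pixels), "k1" (the pictures are not rectified: a ray, as slopes to the right and down, at radius r is drawn at 1 + k1 r^2 times it, then the intrinsics apply), "pose" (4x4, takes a point from camera to world coordinates). Camera axes: x right, y up, looking along -z (the intrinsics and any distortion apply to the point x, -y, -z); pixel columns grow to the right and rows downward; lengths in m; the calibration is good to about 2 mm. A picture is of the moment at which its call begins: read the wrist's pose just before it. camera_model takes no time and is no camera call; for the wrist camera it gives the pose at the moment of the call.
- job.sign_off(): hands the job in; it is judged then, once.
The state is a dict: "t": time; "joints": joint angles; "joint_vel": joint speeds; "effort": joint torques, N m; "ee_pos": TCP position; "orientation": TCP orientation; "contact_force": force on the tool from outside, world axes, zero at the start; "moment": the same for the moment, N m; "width": finger opening in m; "grip_force": force on a finger pad.
Only numpy, scipy, OpenCV 4.12 (cv2) and the standard library are available. Lean on these libraries where they do the work, as an engineer would, in place of code of your own. Each camera call takes 0.05 s, during which the arm holds its last target. There are 200 camera calls.

TASK

The filler in the longest of the three wooden offcuts has to be hardened under the lamps: lay it flat in the steel tray, and push the tray along the rollers, without lifting it off them, into the curing cabinet until it is fully home against the stops at the back. Then shut the cabinet door completely, and only after that turn the timer knob on the roof clockwise until its pointer stands at the raised mark on the steel ring around it. Leave the other things on the bench where they are.

Things in the scene. Friction and masses are not known exactly. Their poses are not given: they have to be found in the camera images.
- slat: The longest and thinnest of three bare wooden offcuts lying at the left of the bench: 40 x 110 x 22 mm (x, y, z), 50 g. Origin at the centre of its underside; its own y runs along its length. It is best gripped across the 40 mm width from above. The three offcuts swap places from start to start.
- tray: Open dark steel tray on the rollers: 140 mm wide (x), 150 mm long (y), 0.35 kg, walls 24 mm high and 3 mm thick. Origin at the centre of its underside. It starts on the open part of the track and rolls along its own -y into the cabinet, guided by side rails with 4 mm play a side. Amid its rear wall (+y end) stands a push tab 70 mm wide, 6 mm thick, its rolled top edge 61 mm above the underside.
- tray_floor (a point): Upper face of the tray's floor at its middle, 3 mm above the underside; clear floor there 134 x 138 mm. Axes as the tray's.
- tab_top (a point): Middle of the tab's rolled edge, on its rear face (own +y side), 56 mm above the tray's underside: push here or a little lower, along the tray's -y. Axes as the tray's.
- curing_unit: Curing cabinet with its roller track, one unit fixed to the bench; its place and yaw vary. Origin on the bench under the middle of the cabinet's mouth; +y runs out along the track, -y into the cabinet, +x away from the robot. Cabinet: x -0.094 to 0.094, y 0 to -0.185, grey roof 112 mm above the bench; the roof begins only at y = -0.023, so a finger behind the tab clears it.
- track_end (a point): Middle of the track's outer end, at (0, 0.302, 0.036) in the curing unit's frame, axes the same; an end bar 44 mm high stands here. From here to y = -0.155 run free-turning steel rollers 22 mm thick, 40 mm apart, tops 36 mm above the bench, between aluminium rails 50 mm high (inner faces at x = -0.074 and 0.074). The tray rolls at about 0.3 N and soon stops when let go after a slow push.
- bay_home (a point): Where the middle of the tray's underside is when the tray touches the back stops: at (0, -0.085, 0.036) in the curing unit's frame (the two rubber stops end at y = -0.160). The tab's rear face is then about 10 mm inside the mouth. Axes as the curing unit's.
- door (a joint): Grey cabinet door with an amber window, 186 mm wide, on a vertical hinge at the mouth's near side (towards the robot): 0 = fully shut across the mouth; it starts open, at 1.5 to 1.6 rad, standing along the near side of the track. The stiff hinge keeps it where it is left (0.04 N m of friction, 0.4 N at the grip post); no latch. It spans 52 to 114 mm above the bench.
- door_hinge (a point): Point on the door's vertical hinge axis, 114 mm above the bench, at (-0.098, 0.006) in the curing unit's frame.
- door_grip (a point): Black round grip post on the middle of the door's top edge, 100 mm from the hinge axis: 18 mm thick, from 114 to 147 mm above the bench; this point is on its axis, 138 mm above the bench. It can be gripped from above and led round the hinge; it turns between the fingers. The point's own +x runs from the hinge along the door, +y out of its outer face.
- timer_knob (a joint): Timer knob on the cabinet roof: 0 = pointer along the curing unit's -x (towards the robot), grows as it is turned clockwise seen from above, ends at 3.6 rad. It stays where it is left (friction 0.03 N m).
- knob_grip (a point): On the knob's vertical axis, 30 mm above the knob's foot and 144 mm above the bench; about the height to grip. The black grip bar is 16 mm wide and 60 mm long (along the point's own y, the pointer's direction), its top 11 mm above this point; the round skirt under it (68 mm across) has its top 22 mm below this point.
- pointer_tip (a point): Tip of the knob's white pointer, 44 mm from the knob's axis.
- set_ring: Flat dark steel ring (106 mm across, 4 mm high) on the scale round the knob, fixed; it carries one raised mark at its own +y. Its turn varies. Origin on the knob's axis, at the ring's underside.
- set_mark (a point): Inner end of the ring's raised mark (a plain white block 10 mm wide, 15 mm long, 10 mm high), 44 mm from the knob's axis: the pointer tip has to stand beside it.
- broad_offcut: Bystander: wooden offcut 55 x 90 x 35 mm, origin at the centre of its underside.
- stubby_offcut: Bystander: wooden offcut 45 x 70 x 45 mm, origin at the centre of its underside.
- sanding_block: Bystander: brown cork sanding block 65 x 110 x 23 mm, origin at the centre of its underside.
- tape_measure: Bystander: tape measure 38 x 78 x 67 mm, origin at the centre of its underside.

How it is judged:
By the outcome, as a careful person would: the job done as asked, in the order asked, and still so for the second after the job is handed in, with the robot touching nothing.
It also fails if it takes over 64 s, if anything falls off the work surface, if the arm or the gripper's body presses on something with over 40 N, if the wrist force passes 120 N, or if a joint passes its speed limit or range.

## Working session

There is one attempt and no reset: what is moved stays moved. The work goes in short steps, Python scripts to look and compute and a tool call to move; the robot and the scene stay as the last step left them, time stands still between calls to the robot, and variables do not carry over. Pictures are saved under pics/ and viewed, at most 10 in all, crops included, and the job is handed in when it is done.

Besides the shell and the picture viewer there is one more tool, called after ">>>" as name(argument=value, ...), one argument or row to a line, values as JSON. arm_command: Moves the arm, as the interface text tells. Its arguments: {"type":"object","properties":{"commands":{"type":"string"},"gripper":{"type":"number"},"grip_force":{"type":"number"}},"required":["commands"]}

```bash
mkdir -p pics; cat > h.py <<'E'
import numpy as np, cv2
from workcell import sensors, imaging, job
def snap(name,fn=None):
    im=imaging.snapshot(name)
    if fn: cv2.imwrite('pics/'+fn,im[:,:,::-1])
    return im
def px2w(m,u,v,z):
    x=(u-m['cx'])/m['fx'];y=(v-m['cy'])/m['fy'];rd=np.hypot(x,y);r=rd
    for _ in range(30): r=rd/(1+m['k1']*r*r)
    s=r/rd if rd>0 else 1
    P=np.array(m['pose']);d=P[:3,:3]@np.array([x*s,-y*s,-1]);o=P[:3,3]
    return o+d*(z-o[2])/d[2]
def w2px(m,p):
    P=np.array(m['pose']);c=P[:3,:3].T@(np.array(p)-P[:3,3])
    x=c[0]/-c[2];y=-c[1]/-c[2];k=1+m['k1']*(x*x+y*y)
    return np.array([m['fx']*x*k+m['cx'],m['fy']*y*k+m['cy']])
def tool(p):
    "world point -> offset in tool axes (mm)"
    s=sensors.read_state();R=np.array(s['orientation']);return R.T@(np.array(p)-s['ee_pos'])*1000
E
python3 - <<'E'
from h import *
np.set_printoptions(precision=4,suppress=True)
for n in('top','scene'): snap(n,n+'0.png');print(imaging.camera_model(n))
s=sensors.read_state();print(s['ee_pos'],np.array(s['orientation']),s['t'])
E
```

```text
{'fx': 515.8360287087748, 'fy': 515.8360287087748, 'cx': 316.57979234448345, 'cy': 242.80945856388058, 'k1': 0.018080081853419114, 'pose': array([[ 0.0053,  0.9896, -0.1439,  0.2855],
       [-0.9999,  0.0067,  0.0089,  0.0381],
       [ 0.0097,  0.1439,  0.9896,  1.3713],
       [ 0.    ,  0.    ,  0.    ,  1.    ]])}
{'fx': 593.7480767444621, 'fy': 593.7480767444621, 'cx': 319.4222188616961, 'cy': 236.48858356316094, 'k1': -0.17419489710552102, 'pose': array([[ 0.5379,  0.4877, -0.6876, -0.5475],
       [-0.843 ,  0.3107, -0.4391, -0.6569],
       [-0.0005,  0.8158,  0.5783,  0.9851],
       [ 0.    ,  0.    ,  0.    ,  1.    ]])}
[0.2026 0.5108 0.1954] [[-0.9295  0.3689 -0.0009]
 [ 0.3689  0.9295 -0.0014]
 [ 0.0003 -0.0016 -1.    ]] 0.1
```

View pics/top0.png

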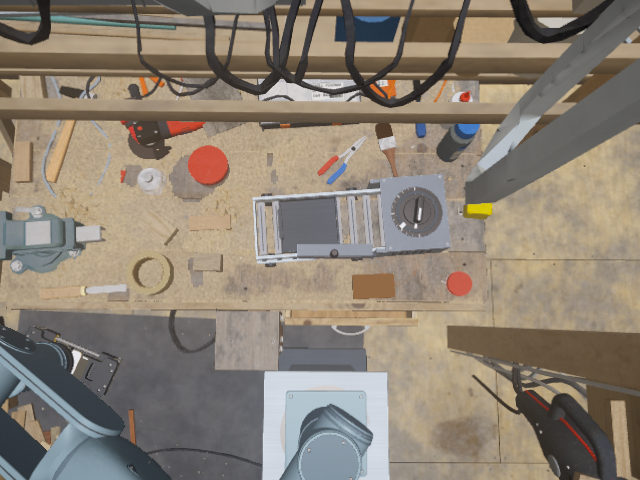

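View pics/scene0.png

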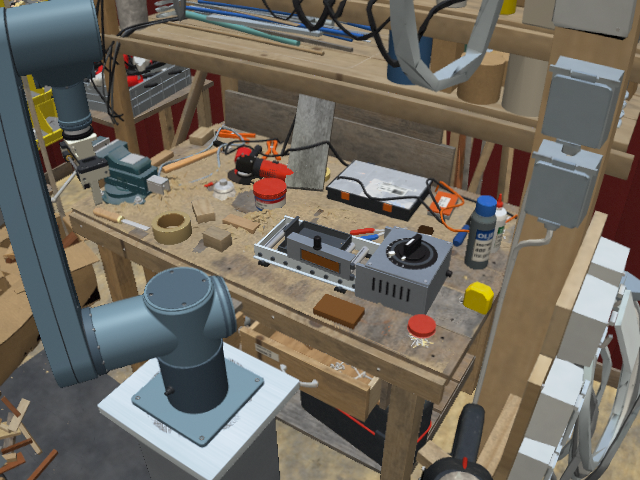

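```bash
python3 - <<'E'
from h import *
im=cv2.imread('pics/top0.png')
a=cv2.resize(im[165:285,135:265],None,fx=4.6,fy=4.6,interpolation=cv2.INTER_CUBIC)
b=cv2.resize(im[165:275,240:460],None,fx=3.6,fy=3.6,interpolation=cv2.INTER_CUBIC)
cv2.imwrite('pics/a.png',a);cv2.imwrite('pics/b.png',b);print(a.shape,b.shape)
E
```

```text
(552, 598, 3) (396, 792, 3)
```

View pics/a.png

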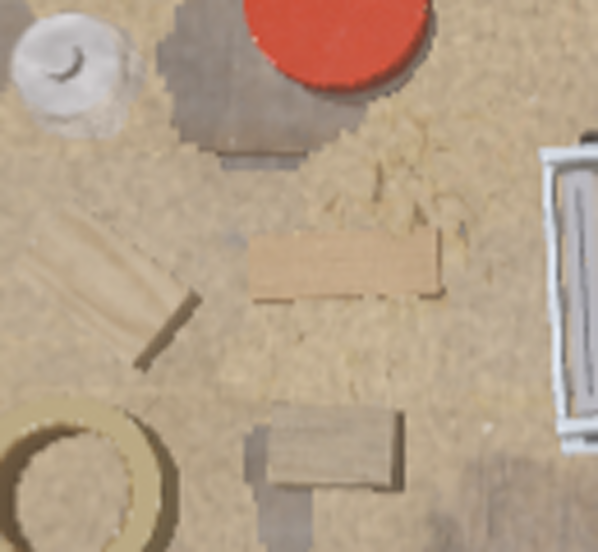

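View pics/b.png

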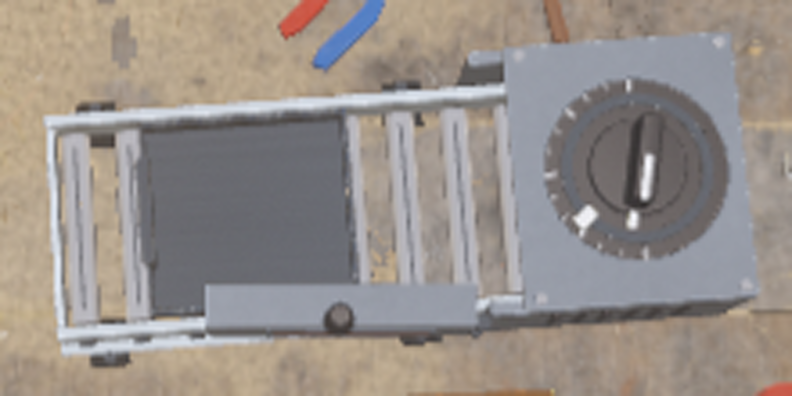

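```bash
python3 - <<'E'
from h import *
from scipy.optimize import least_squares
np.set_printoptions(precision=4,suppress=True)
m=imaging.camera_model('top')
A=lambda u,v:(u/4.6+135,v/4.6+165)
B=lambda u,v:(u/3.6+240,v/3.6+165)
sl=np.array([px2w(m,*A(*p),.022) for p in [(248,235),(440,230),(440,292),(250,298)]])
print('slat',sl[:,:2],sl.mean(0),np.linalg.norm(np.diff(sl,axis=0),axis=1),
 np.degrees(np.arctan2(*((sl[1]+sl[2]-sl[0]-sl[3])[1::-1]))))
ob=[((505,50),(.094,-.023)),((733,33),(.094,-.185)),((758,295),(-.094,-.185)),((523,312),(-.094,-.023))]
def f(q):
    c,s=np.cos(q[2]),np.sin(q[2])
    return np.concatenate([w2px(m,(q[0]+c*x-s*y,q[1]+s*x+c*y,.112))-B(*p) for p,(x,y) in ob])
r=least_squares(f,[.5,0,0]);q=r.x;print('unit',q,np.degrees(q[2]),r.fun)
R=np.array([[np.cos(q[2]),-np.sin(q[2])],[np.sin(q[2]),np.cos(q[2])]])
loc=lambda p:R.T@(p[:2]-q[:2])
for n,u,v,z in [('endL',47,120,.044),('endR',62,345,.044),('railmouthL',505,92,.05),('post',340,317,.147),('tray rear far',140,130,.06),('tray rl',155,312,.06),('tray front far',345,120,.06),('ringc',638,170,.116),('skirt',640,165,.122),('mark',587,217,.126),('tip',632,218,.12),('doorA',205,285,.114),('doorB',476,332,.114)]:
    p=px2w(m,*B(u,v),z);print(n,p,loc(p))
E
```

```text
slat [[0.5511 0.3652]
 [0.5548 0.2549]
 [0.5185 0.2538]
 [0.5142 0.3626]] [0.5347 0.3091 0.022 ] [0.1104 0.0364 0.1089] -87.890794640508
unit [ 0.5394 -0.1139  0.0681] 3.901531594398908 [-0.7892 -1.05   -0.0162 -0.136   0.4756  0.9268  0.3145  0.2031]
endL [0.5955 0.1939 0.044 ] [0.0769 0.3033]
endR [0.4304 0.1794 0.044 ] [-0.0888  0.3   ]
railmouthL [ 0.6176 -0.1404  0.05  ] [ 0.0762 -0.0318]
post [ 0.439  -0.0157  0.147 ] [-0.0935  0.1048]
tray rear far [0.5849 0.1249 0.06  ] [0.0617 0.2351]
tray rl [0.4527 0.1121 0.06  ] [-0.0712  0.2314]
tray front far [ 0.5934 -0.0231  0.06  ] [0.0601 0.0869]
ringc [ 0.5465 -0.2226  0.116 ] [-0.0004 -0.109 ]
skirt [ 0.5487 -0.2228  0.122 ] [ 0.0019 -0.1093]
mark [ 0.5115 -0.185   0.126 ] [-0.0327 -0.0691]
tip [ 0.5121 -0.2169  0.12  ] [-0.0343 -0.1009]
doorA [0.4646 0.0752 0.114 ] [-0.0618  0.1937]
doorB [ 0.4335 -0.1099  0.114 ] [-0.1054  0.0112]
```

>>> arm_command(
  commands="-383 -65 90 1.157;-383 -65 90 1.157;-383 -65 90 1.157;-383 -65 90 1.157;-383 -65 90 1.157;-383 -65 90 1.157;-383 -65 90 1.157;-383 -65 90 1.157;-383 -65 90 1.157;-383 -65 90 1.157;-383 -65 90 1.157;-383 -65 90 1.157;-383 -65 90 1.157",
  gripper=0.25,
  grip_force=20,
)

```text
t: 1.18
ee_pos: [0.534, 0.3097, 0.1057]
orientation: [[-0.036, 0.999, -0.002], [0.999, 0.036, -0.0], [0.0, -0.002, -1.0]]
contact_force: [-0.9, -0.1, -0.5]
width: 0.0697
grip_force: 0.0
```

```bash
python3 - <<'E'
from h import *
np.set_printoptions(precision=4,suppress=True)
snap('wrist','w1.png');print(imaging.camera_model('wrist'));s=sensors.read_state();print(np.array(s['orientation']),s['width'],tool((.5347,.3091,.02)))
E
```

```text
{'fx': 430.7082510972768, 'fy': 430.7082510972768, 'cx': 313.8819372231349, 'cy': 245.11678645161774, 'k1': 0.008623665870858018, 'pose': array([[ 0.9993, -0.0359, -0.0095,  0.5314],
       [ 0.0371,  0.9595,  0.2791,  0.3891],
       [-0.0009, -0.2793,  0.9602,  0.2952],
       [ 0.    ,  0.    ,  0.    ,  1.    ]])}
[[-0.0374  0.9993 -0.0009]
 [ 0.9993  0.0374  0.0001]
 [ 0.0001 -0.0009 -1.    ]] 0.06995555477814595 [-1.1481  1.0147 86.1362]
```

View pics/w1.png

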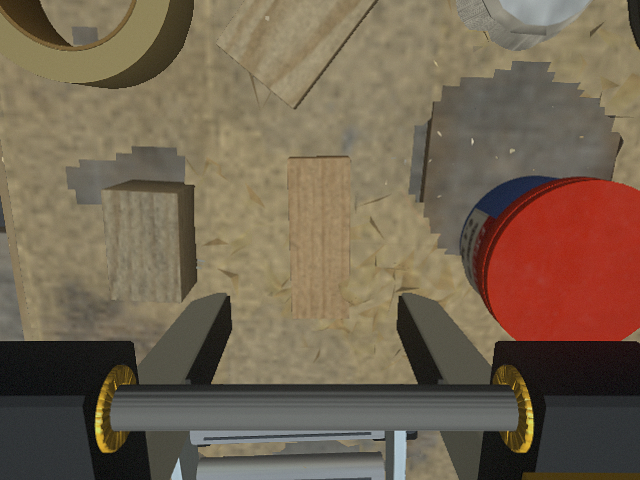

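```bash
python3 - <<'E'
from h import *
np.set_printoptions(precision=4,suppress=True)
m=imaging.camera_model('wrist')
c=np.array([px2w(m,*p,.022) for p in [(289,157),(350,157),(350,318),(291,318)]]);print(c,c.mean(0))
p=c.mean(0);p[2]=.023;print(tool(p))
t=imaging.camera_model('top')
for z in(.06,.08,.1):
  print(z,px2w(t,208,165,z),px2w(t,208,185,z),px2w(m,481,260,z))
E
```

```text
[[0.5164 0.3662 0.022 ]
 [0.5544 0.3677 0.022 ]
 [0.5611 0.2579 0.022 ]
 [0.5201 0.2564 0.022 ]] [0.538 0.312 0.022]
[ 1.6689  4.445  83.1335]
0.06 [0.6801 0.3117 0.06  ] [0.6263 0.3099 0.06  ] [0.6298 0.3154 0.06  ]
0.08 [0.674  0.3075 0.08  ] [0.6211 0.3057 0.08  ] [0.6214 0.3217 0.08  ]
0.1 [0.668  0.3034 0.1   ] [0.6159 0.3016 0.1   ] [0.6131 0.3279 0.1   ]
```

```bash
python3 - <<'E'
from h import *
np.set_printoptions(precision=4,suppress=True)
t=imaging.camera_model('top');s=imaging.camera_model('scene');m=imaging.camera_model('wrist')
im=cv2.imread('pics/scene0.png').astype(int)
r=(im[:,:,2]>150)&(im[:,:,1]<90)&(im[:,:,0]<90);r[:, :252]=0;r[:,290:]=0;r[:170]=0;r[215:]=0
v,u=np.nonzero(r);print(u.min(),u.max(),v.min(),v.max(),[(k,u[v==k].min(),u[v==k].max()) for k in range(v.min(),v.max()+1,2)])
for z in(.05,.06,.07,.08,.09): print(z,w2px(s,px2w(t,208,165,z)),w2px(s,px2w(t,208,185,z)),w2px(s,px2w(t,188,165,z)))
E
```

```text
253 289 170 198 [(170, np.int64(264), np.int64(289)), (172, np.int64(268), np.int64(289)), (174, np.int64(274), np.int64(289)), (176, np.int64(284), np.int64(285)), (178, np.int64(264), np.int64(277)), (180, np.int64(259), np.int64(282)), (182, np.int64(256), np.int64(284)), (184, np.int64(254), np.int64(285)), (186, np.int64(253), np.int64(285)), (188, np.int64(253), np.int64(285)), (190, np.int64(254), np.int64(283)), (192, np.int64(257), np.int64(283)), (194, np.int64(261), np.int64(281)), (196, np.int64(262), np.int64(262)), (198, np.int64(275), np.int64(275))]
0.05 [268.494  191.1337] [258.2235 199.177 ] [254.8187 186.5597]
0.06 [268.2966 188.9348] [258.051  196.9076] [254.6633 184.4037]
0.07 [268.0976 186.7153] [257.8771 194.617 ] [254.5068 182.2273]
0.08 [267.8969 184.4747] [257.7019 192.3049] [254.349  180.0303]
0.09 [267.6946 182.2129] [257.5254 189.971 ] [254.1901 177.8123]
```

>>> arm_command(
  commands="1 3 40 0;1 3 70 0;1 3 83 0;1 3 83 0;1 3 83 0",
)

```text
t: 1.65
ee_pos: [0.5365, 0.3116, 0.0232]
orientation: [[-0.038, 0.999, -0.001], [0.999, 0.038, -0.0], [-0.0, -0.001, -1.0]]
contact_force: [0.9, -0.2, 0.3]
width: 0.0697
grip_force: 0.0
```

>>> arm_command(
  commands="0 0 0 0;0 0 0 0;0 0 0 0;0 0 0 0;0 0 0 0;0 0 0 0",
  gripper=0.8,
)

```text
t: 2.15
ee_pos: [0.5381, 0.3107, 0.0236]
orientation: [[-0.036, 0.999, 0.001], [0.999, 0.036, 0.0], [0.0, 0.001, -1.0]]
contact_force: [1.1, 0.1, 0.3]
width: 0.0342
grip_force: 0.0
```

>>> arm_command(
  commands="0 0 -40 0;0 0 -80 0;0 0 -120 0;0 0 -140 0;0 0 -140 0;0 0 -140 0",
)

```text
t: 2.65
ee_pos: [0.5387, 0.3109, 0.1648]
orientation: [[-0.036, 0.999, 0.003], [0.999, 0.036, 0.001], [0.001, 0.003, -1.0]]
contact_force: [0.3, -0.4, -1.1]
width: 0.0185
grip_force: 0.0
```

```bash
python3 - <<'E'
from h import *
from scipy.optimize import least_squares
np.set_printoptions(precision=4,suppress=True)
s=sensors.read_state();print(s['width'],s['grip_force'])
m=imaging.camera_model('top')
B=lambda u,v:(u/3.6+240,v/3.6+165)
ob=[((505,50),(.094,-.023),.112),((733,33),(.094,-.185),.112),((758,295),(-.094,-.185),.112),((523,312),(-.094,-.023),.112),((47,120),(.078,.302),.05),((62,330),(-.078,.302),.05),((638,170),(0,-.108),.116)]
def f(q,k=7):
    c,s=np.cos(q[2]),np.sin(q[2])
    return np.concatenate([w2px(m,(q[0]+c*x-s*y,q[1]+s*x+c*y,z))-B(*p) for p,(x,y),z in ob])
r=least_squares(f,[.5,0,0]);q=r.x;print('unit',q,np.degrees(q[2]),r.fun)
R=np.array([[np.cos(q[2]),-np.sin(q[2])],[np.sin(q[2]),np.cos(q[2])]])
c=q[:2]+R@np.array([0,.158]);print(c,tool((*c,.1)))
E
```

```text
0.018467908118392894 0.0
unit [ 0.539  -0.1144  0.0719] 4.117080199535649 [-0.729  -0.9102  0.0224 -0.2311  0.8002  0.8098  0.6622  0.3307  0.3038
 -0.3688 -0.886   0.3895 -0.2069 -0.1126]
[0.5276 0.0432] [-267.2218  -20.8907   64.4915]
```

```bash
python3 - <<'E'
from h import *
snap('wrist','w2.png')
E
```

```text
(no output)
```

View pics/w2.png

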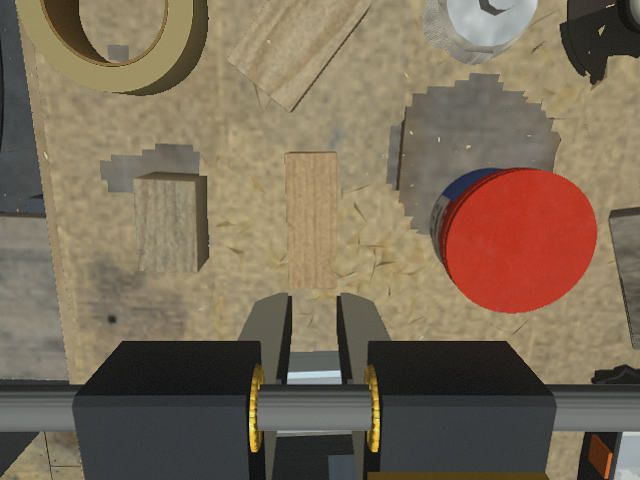

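```bash
python3 - <<'E'
from h import *
np.set_printoptions(precision=4,suppress=True)
m=imaging.camera_model('wrist');print(m['pose']);s=sensors.read_state();print(s['ee_pos'],s['joints'],np.array(s['orientation']))
for z in (0,.022): print(np.array([px2w(m,*p,z) for p in [(286,152),(338,152),(338,288),(288,288)]]))
print(w2px(m,(.538,.311,.022)),w2px(m,(.538,.311,.148)),w2px(m,(.538,.311,.165)))
t=imaging.camera_model('top');
for z in (0,.022): print(z,np.array([px2w(t,u/4.6+135,v/4.6+165,z) for u,v in [(248,235),(440,230),(440,292),(250,298)]]).mean(0))
E
```

```text
[[ 0.9994 -0.0342 -0.0098  0.5352]
 [ 0.0356  0.9595  0.2793  0.3894]
 [-0.0001 -0.2795  0.9601  0.352 ]
 [ 0.      0.      0.      1.    ]]
[0.5376 0.3105 0.1629] [19.7269 23.3312 80.4775 -0.0001 76.1983 17.6713] [[-0.0359  0.9994 -0.0001]
 [ 0.9994  0.0359 -0.    ]
 [-0.     -0.0001 -1.    ]]
[[0.5137 0.3638 0.    ]
 [0.5553 0.3652 0.    ]
 [0.5613 0.2486 0.    ]
 [0.5175 0.2471 0.    ]]
[[0.515  0.3654 0.022 ]
 [0.554  0.3668 0.022 ]
 [0.5597 0.2574 0.022 ]
 [0.5186 0.256  0.022 ]]
[313.9872 223.6013] [314.0143 281.3093] [314.0204 294.405 ]
0 [0.5387 0.3136 0.    ]
0.022 [0.5347 0.3091 0.022 ]
```

>>> arm_command(
  commands="0 0 40 0;0 0 80 0;0 0 120 0;0 0 137 0;0 0 142 0;0 0 144 0;0 0 144 0;0 0 144 0",
  gripper=0.25,
)

```text
t: 3.37
ee_pos: [0.5389, 0.311, 0.0204]
orientation: [[-0.036, 0.999, 0.002], [0.999, 0.036, 0.001], [0.001, 0.002, -1.0]]
contact_force: [-1.4, 1.6, 0.9]
width: 0.067
grip_force: 0.0
```

>>> arm_command(
  commands="0 0 2 0;0 0 4 0;0 0 6 0;0 0 6 0",
)

```text
t: 3.7
ee_pos: [0.5379, 0.3107, 0.0134]
orientation: [[-0.036, 0.999, 0.0], [0.999, 0.036, 0.0], [0.0, 0.0, -1.0]]
contact_force: [-0.2, 0.4, 0.2]
width: 0.0694
grip_force: 0.0
```

```bash
python3 - <<'E'
from h import *
snap('wrist','w3.png')
s=sensors.read_state();print(s['ee_pos'],s['contact_force'],s['width'])
E
```

```text
[0.53780654 0.3106539  0.01334008] [-0.03488457 -0.93072934 -0.53450377] 0.0699550065454848
```

View pics/w3.png

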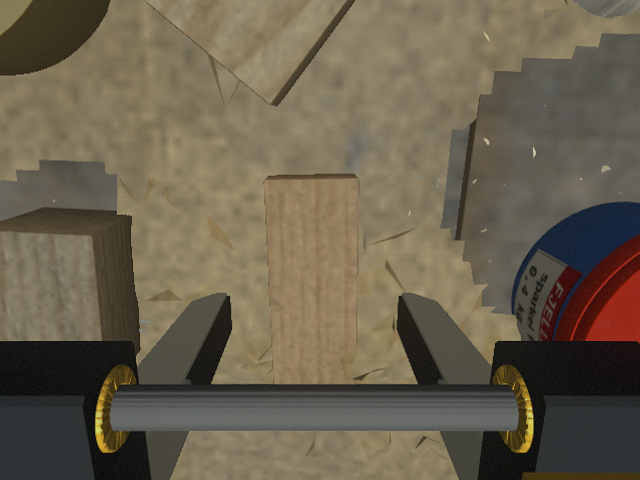

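>>> arm_command(
  commands="0 0 4 0;0 0 8 0;0 0 12 0;0 0 12 0",
)

```text
t: 4.08
ee_pos: [0.537, 0.3103, -0.0001]
orientation: [[-0.036, 0.999, -0.002], [0.999, 0.036, -0.001], [-0.001, -0.002, -1.0]]
contact_force: [-1.0, 0.4, 0.2]
width: 0.0699
grip_force: 0.0
```

>>> arm_command(
  commands="0 0 4 0;0 0 8 0;0 0 10 0;0 0 10 0",
)

```text
t: 4.42
ee_pos: [0.5374, 0.3104, -0.0096]
orientation: [[-0.036, 0.999, -0.001], [0.999, 0.036, -0.0], [-0.0, -0.001, -1.0]]
contact_force: [0.2, 0.7, -0.3]
width: 0.0699
grip_force: 0.0
```

>>> arm_command(
  commands="0 0 0 0;0 0 0 0;0 0 0 0;0 0 0 0;0 0 0 0;0 0 0 0",
  gripper=0.8,
)

```text
t: 4.92
ee_pos: [0.5379, 0.3107, -0.0087]
orientation: [[-0.036, 0.999, 0.0], [0.999, 0.036, 0.0], [0.0, 0.0, -1.0]]
contact_force: [0.7, -0.4, 1.6]
width: 0.0397
grip_force: 20.0
```

>>> arm_command(
  commands="0 0 -30 0;0 0 -70 0;0 0 -110 0;0 0 -140 0;-30 -3 -140 -0.036;-70 -6 -140 -0.036;-110 -10 -140 -0.036;-150 -14 -140 -0.036;-190 -17 -140 -0.036;-230 -20 -140 -0.036;-250 -22 -140 -0.036;-260 -23 -140 -0.036;-260 -23 -140 -0.036;-260 -23 -140 -0.036",
)

```text
t: 6.08
ee_pos: [0.5243, 0.0504, 0.1312]
orientation: [[-0.071, 0.997, 0.0], [0.997, 0.071, 0.001], [0.001, 0.0, -1.0]]
contact_force: [0.2, 0.5, -0.7]
width: 0.0398
grip_force: 20.0
```

```bash
python3 - <<'E'
from h import *
np.set_printoptions(precision=4,suppress=True)
print(sensors.read_state()['width'])
a=snap('wrist','w4.png');b=snap('top','t4.png')
b=cv2.resize(b[165:285,240:460],None,fx=3.6,fy=3.6,interpolation=cv2.INTER_CUBIC)
c=np.zeros((600,800,3),np.uint8);c[:360,:480]=cv2.resize(a,(480,360));b=cv2.resize(b,(440,240));c[360:,:440]=b
cv2.imwrite('pics/c4.png',c[:,:,::-1]);print(imaging.camera_model('wrist')['pose'])
E
```

```text
0.039760821567984835
[[ 0.9973 -0.07   -0.0203  0.5189]
 [ 0.0729  0.9578  0.2781  0.1301]
 [-0.     -0.2788  0.9603  0.3202]
 [ 0.      0.      0.      1.    ]]
```

View pics/w4.png

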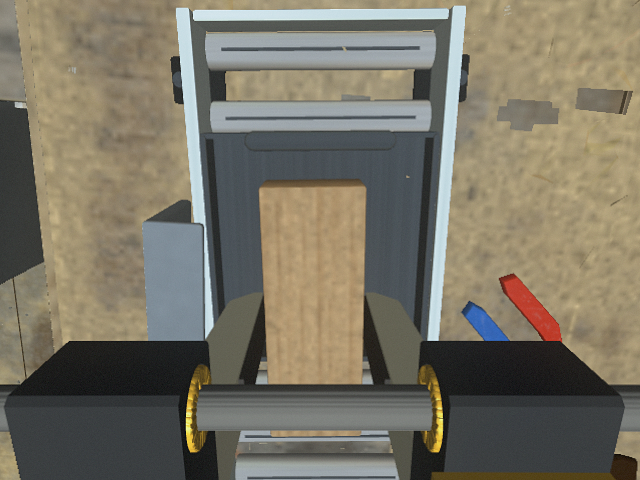

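```bash
python3 - <<'E'
from h import *
np.set_printoptions(precision=4,suppress=True)
m=imaging.camera_model('wrist');q=(.539,-.1144,.0719)
R=np.array([[np.cos(q[2]),-np.sin(q[2])],[np.sin(q[2]),np.cos(q[2])]])
for n,u,v,z in [('endL',178,10,.05),('endR',464,8,.05),('railinL',190,20,.05),('railinR',453,20,.05),('railinL2',211,330,.05),('railinR2',429,330,.05),('trayRL',203,134,.06),('trayRR',435,132,.06),('tabL',245,140,.097),('tabR',397,140,.097),('slatfar',313,183,.162),('doorfar',145,222,.114),('doorfar2',203,222,.114),('doorfartop',190,203,.114)]:
    p=px2w(m,u,v,z);print(n,p,R.T@(p[:2]-q[:2]))
E
```

```text
endL [0.4384 0.1835 0.05  ] [-0.079   0.3044]
endR [0.5986 0.1962 0.05  ] [0.0817 0.3055]
railinL [0.445 0.179 0.05 ] [-0.0726  0.2994]
railinR [0.5934 0.1898 0.05  ] [0.0761 0.2995]
railinL2 [ 0.458  -0.0144  0.05  ] [-0.0736  0.1055]
railinR2 [ 0.6085 -0.0034  0.05  ] [0.0773 0.1057]
trayRL [0.4548 0.1175 0.06  ] [-0.0673  0.2373]
trayRR [0.5899 0.1285 0.06  ] [0.0682 0.2386]
tabL [0.485  0.1179 0.097 ] [-0.0372  0.2356]
tabR [0.5613 0.1234 0.097 ] [0.0394 0.2356]
slatfar [0.5202 0.1079 0.162 ] [-0.0028  0.2231]
doorfar [0.4398 0.0761 0.114 ] [-0.0852  0.1971]
doorfar2 [0.4681 0.0782 0.114 ] [-0.0568  0.1972]
doorfartop [0.4619 0.0872 0.114 ] [-0.0625  0.2066]
```

>>> arm_command(
  commands="-3 0 40 0;-3 0 75 0;-3 0 90 0;-3 0 96 0;-3 0 98 0;-3 0 98 0",
)

```text
t: 6.68
ee_pos: [0.5249, 0.0479, 0.0335]
orientation: [[-0.073, 0.997, 0.0], [0.997, 0.073, 0.0], [0.0, 0.0, -1.0]]
contact_force: [0.1, 0.2, -0.3]
width: 0.0398
grip_force: 20.0
```

>>> arm_command(
  commands="0 0 1 0;0 0 2 0;0 0 2 0;0 0 2 0",
)

```text
t: 7.02
ee_pos: [0.525, 0.0469, 0.032]
orientation: [[-0.072, 0.997, 0.002], [0.997, 0.072, -0.0], [-0.0, 0.002, -1.0]]
contact_force: [0.2, 0.2, -0.5]
width: 0.0399
grip_force: 20.0
```

>>> arm_command(
  commands="0 0 1 0;0 0 2 0;0 0 2 0",
)

```text
t: 7.27
ee_pos: [0.5249, 0.0469, 0.0302]
orientation: [[-0.072, 0.997, 0.001], [0.997, 0.072, -0.0], [-0.0, 0.001, -1.0]]
contact_force: [-2.2, -0.1, 8.0]
width: 0.0401
grip_force: 20.0
```

>>> arm_command(
  commands="0 0 0 0;0 0 0 0;0 0 0 0;0 0 0 0",
  gripper=0.4,
)

```text
t: 7.6
ee_pos: [0.5244, 0.047, 0.029]
orientation: [[-0.072, 0.997, -0.0], [0.997, 0.072, 0.0], [0.0, -0.0, -1.0]]
contact_force: [-0.1, 0.1, 0.3]
width: 0.0552
grip_force: 0.0
```

>>> arm_command(
  commands="0 0 -30 0;0 0 -70 0;0 0 -110 0;0 0 -150 0;0 0 -150 0;0 0 -150 0",
)

```text
t: 8.1
ee_pos: [0.5262, 0.0468, 0.1818]
orientation: [[-0.072, 0.997, 0.006], [0.997, 0.072, -0.001], [-0.001, 0.006, -1.0]]
contact_force: [0.2, 0.1, -0.7]
width: 0.0559
grip_force: 0.0
```

```bash
python3 - <<'E'
from h import *
snap('wrist','w5.png')
E
```

```text
(no output)
```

View pics/w5.png

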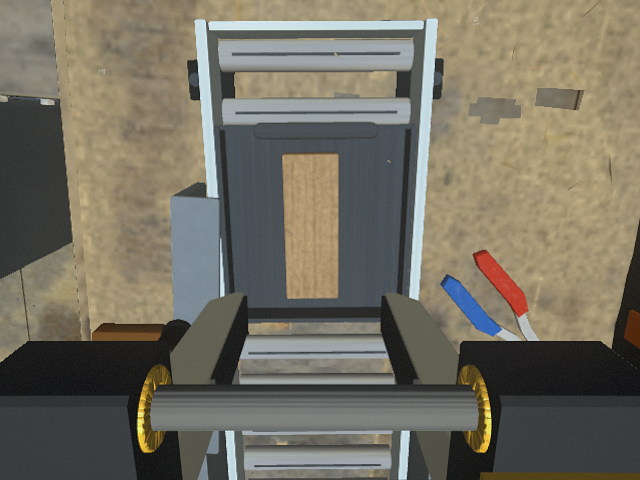

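>>> arm_command(
  commands="40 2 0 0;80 4 0 0;110 4 0 0;110 4 0 0;110 4 30 0;110 4 70 0;110 4 105 0;110 4 118 0;110 4 118 0;110 4 118 0",
  gripper=1,
)

```text
t: 8.98
ee_pos: [0.5189, 0.1564, 0.0592]
orientation: [[-0.072, 0.997, -0.005], [0.997, 0.072, -0.001], [-0.0, -0.005, -1.0]]
contact_force: [0.8, -0.9, 0.5]
width: 0.0004
grip_force: 0.0
```

>>> arm_command(
  commands="-4 0 0 0;-8 0 0 0;-12 0 0 0;-16 0 0 0;-20 0 0 0;-24 0 0 0;-28 0 0 0;-32 0 0 0;-36 0 0 0;-40 0 0 0",
)

```text
t: 9.82
ee_pos: [0.5235, 0.1167, 0.0612]
orientation: [[-0.072, 0.997, 0.0], [0.997, 0.072, 0.0], [0.0, 0.0, -1.0]]
contact_force: [0.3, 0.3, -0.2]
width: -0.0001
grip_force: 0.2
```

```bash
cat > loc.py <<'E'
from h import *
np.set_printoptions(precision=4,suppress=True)
q=(.5405,-.1125,.0719)
R=np.array([[np.cos(q[2]),-np.sin(q[2])],[np.sin(q[2]),np.cos(q[2])]])
def loc(p): return R.T@(np.array(p)[:2]-q[:2])
def wor(x,y,z): return np.array([*(R@np.array([x,y])+q[:2]),z])
E
python3 - <<'E'
from loc import *
s=sensors.read_state();print(s['t'],loc(s['ee_pos']),s['ee_pos'],s['contact_force'],s['width'],tool(wor(0,0,.0625)))
E
```

```text
9.8167 [-0.0005  0.2299] [0.5235 0.1167 0.0612] [ 0.3259  0.2866 -0.1652] -5.278273839018214e-05 [-229.851     0.4947   -1.3087]
```

>>> arm_command(
  commands="-5 0 0 0;-10 0 0 0;-16 0 0 0;-22 0 0 0;-28 0 0 0;-34 0 0 0;-40 0 0 0;-46 0 0 0;-52 0 0 0;-58 0 0 0;-64 0 0 0;-70 0 0 0;-76 0 0 0;-82 0 0 0;-88 0 0 0;-94 0 0 0;-99 0 0 0;-104 0 0 0;-108 0 0 0;-111 0 0 0",
)

```text
t: 11.48
ee_pos: [0.5314, 0.0059, 0.0612]
orientation: [[-0.072, 0.997, -0.0], [0.997, 0.072, -0.0], [-0.0, -0.0, -1.0]]
contact_force: [-0.1, 0.0, -0.6]
width: 0.0004
grip_force: 0.3
```

```bash
python3 - <<'E'
from loc import *
s=sensors.read_state();print(s['t'],loc(s['ee_pos']),s['ee_pos'],s['contact_force'],tool(wor(0,0,.0625)))
# tab rear edge in wrist: dark tab vs rollers; column profile
im=snap('wrist','w6.png');m=imaging.camera_model('wrist')
for y in (.02,.06,.09,.11,.13,.15): print(y,w2px(m,wor(0.02,y,.097)).round(),im[tuple(w2px(m,wor(.045,y,.06)).round().astype(int)[::-1].clip(0,479))])
E
```

```text
11.4833 [-0.0006  0.1187] [0.5314 0.0059 0.0612] [-0.0596  0.0436 -0.5681] [-118.7083    0.6252   -1.3388]
0.02 [358. 525.] [58 61 65]
0.06 [361. 452.] [49 49 51]
0.09 [363. 392.] [28 28 30]
0.11 [365. 348.] [41 39 41]
0.13 [366. 302.] [152 160 164]
0.15 [368. 252.] [189 212 220]
```

View pics/w6.png

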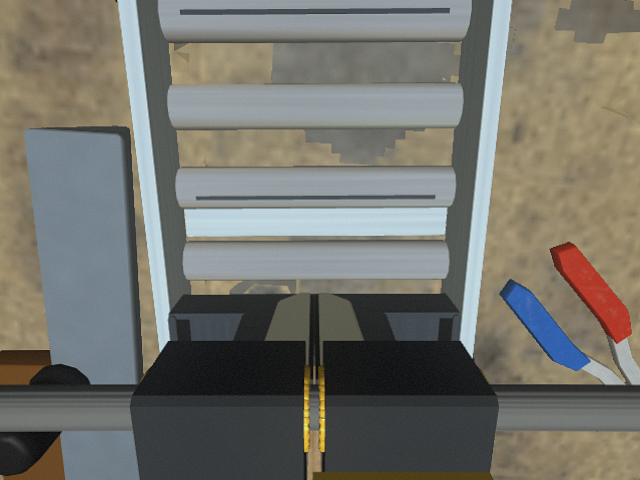

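>>> arm_command(
  commands="-5 0 0 0;-10 0 0 0;-16 0 0 0;-22 0 0 0;-28 0 0 0;-34 0 0 0;-40 0 0 0;-46 0 0 0;-52 0 0 0;-58 0 0 0;-64 0 0 0;-70 0 0 0;-76 0 0 0;-82 0 0 0;-88 0 0 0;-94 0 0 0;-100 0 0 0;-105 0 0 0;-109 0 0 0;-112 0 0 0",
)

```text
t: 13.2
ee_pos: [0.5394, -0.1059, 0.0611]
orientation: [[-0.072, 0.997, -0.0], [0.997, 0.072, -0.0], [-0.0, -0.0, -1.0]]
contact_force: [-1.0, 1.1, -0.0]
width: 0.0008
grip_force: 0.2
```

>>> arm_command(
  commands="-2 0 0 0;-4 0 0 0;-6 0 0 0;-6 0 0 0",
)

```text
t: 13.53
ee_pos: [0.5399, -0.1116, 0.0611]
orientation: [[-0.072, 0.997, -0.0], [0.997, 0.072, -0.0], [-0.0, -0.0, -1.0]]
contact_force: [-0.2, 0.8, -0.1]
width: 0.0007
grip_force: 0.0
```

>>> arm_command(
  commands="-2 0 0 0;-4 0 0 0;-4 0 0 0",
)

```text
t: 13.78
ee_pos: [0.5399, -0.1136, 0.0611]
orientation: [[-0.072, 0.997, -0.0], [0.997, 0.072, 0.003], [0.003, -0.0, -1.0]]
contact_force: [0.1, 5.8, 2.5]
width: 0.0002
grip_force: 3.1
```

>>> arm_command(
  commands="-1 0 0 0;-2 0 0 0;-2 0 0 0;-2 0 0 0",
)

```text
t: 14.12
ee_pos: [0.5399, -0.1136, 0.0611]
orientation: [[-0.072, 0.997, -0.001], [0.997, 0.072, 0.006], [0.006, -0.0, -1.0]]
contact_force: [0.1, 11.6, 3.9]
width: 0.0004
grip_force: 5.9
```

>>> arm_command(
  commands="2 0 0 0;4 0 0 0;8 0 0 0;20 0 0 0;40 0 -10 0;50 0 -40 0;50 0 -80 0;50 0 -115 0;50 0 -115 0;50 0 -115 0",
)

```text
t: 14.95
ee_pos: [0.5382, -0.0674, 0.1787]
orientation: [[-0.072, 0.997, 0.005], [0.997, 0.072, -0.002], [-0.002, 0.005, -1.0]]
contact_force: [0.3, 0.4, -0.2]
width: 0.0004
grip_force: 0.0
```

```bash
python3 - <<'E'
from loc import *
s=sensors.read_state();print(s['t'],loc(s['ee_pos']),s['ee_pos'])
im=snap('wrist','w7.png');m=imaging.camera_model('wrist')
# knob, post visibility
for n,p in dict(post=(-.094,.106,.147),knob=(0,-.108,.155),tabtop=(0,-.01,.097)).items(): print(n,w2px(m,wor(*p)))
im=snap('top','t7.png');m=imaging.camera_model('top')
c=w2px(m,wor(-.094,.106,.147)).round().astype(int);print(c)
g=cv2.cvtColor(im,cv2.COLOR_RGB2GRAY)[c[1]-10:c[1]+11,c[0]-12:c[0]+13];print(g)
E
```

```text
14.95 [0.001  0.0452] [ 0.5382 -0.0674  0.1787]
post [125.0876 158.189 ]
knob [313.7769 510.6706]
tabtop [313.6809 323.8292]
[334 253]
[[159 161 164 165 166 167 168 169 170 171 170 169 167 168 166 165 164 163
  162 162 161 161 158 158 160]
 [157 159 161 163 165 167 167 168 169 169 169 169 168 167 166 165 164 163
  162 162 161 161 161 160 159]
 [155 158 160 161 163 164 166 167 167 167 167 168 166 167 165 165 165 164
  163 163 161 160 160 159 159]
 [154 156 158 160 161 163 164 165 166 166 166 166 167 166 165 165 164 163
  164 162 162 162 160 161 160]
 [152 153 156 157 159 162 162 164 165 166 166 166 166 165 165 164 164 163
  162 161 161 160 160 161 161]
 [150 152 153 156 157 160 161 162 163 163 164 165 164 165 165 164 163 162
  162 161 161 161 160 160 160]
 [149 151 152 155 157 159 160 162 163 162 164 165 164 164 164 164 164 162
  161 161 161 160 161 160 159]
 [143 145 148 149 151 154 156 150 158 160 162 163 163 164 163 163 162 162
  162 160 161 160 160 160 159]
 [141 143 147 149 150 153 154 152 157 157 159 162 162 162 164 164 164 162
  161 162 161 160 160 159 159]
 [142 145 147 150 15
[... 540 characters left out ...]
30 132 134 139 141 155 155 166 167 168
  169 169 169 170 171 170 170]
 [119 120 123 121 123 124 125 126 125 126 125 127 128 137 136 141 143 157
  159 169 170 170 170 171 170]
 [129 133 134 130 132 130 129 127 128 129 129 129 129 131 130 131 132 134
  135 144 141 159 169 171 170]
 [135 138 138 138 141 142 141 141 139 133 130 130 129 132 132 133 134 130
  132 133 132 137 145 142 158]
 [137 140 140 142 144 146 147 149 147 147 145 142 135 132 133 133 134 134
  135 136 137 133 134 132 138]
 [139 141 142 144 146 147 148 149 150 151 152 151 149 148 145 138 135 134
  135 136 136 136 135 137 133]
 [142 142 145 146 147 148 150 151 151 151 152 153 154 155 154 151 147 143
  136 136 136 136 137 136 135]]
```

```bash
python3 - <<'E'
from loc import *
im=cv2.imread('pics/w7.png');g=cv2.cvtColor(im,cv2.COLOR_BGR2GRAY);m=imaging.camera_model('wrist')
w=g[100:240,60:220];n,l,st,c=cv2.connectedComponentsWithStats((w<60).astype(np.uint8))
for i in range(1,n):
    if st[i,4]>40: print(st[i]+[60,100,0,0,0],c[i]+[60,100])
print(w[::10,::8])
E
```

```text
[ 116  137   56   40 1539] [145.0643 156.9376]
[ 71 202  80  38 420] [126.6952 211.4119]
[[170 142 141 149 133 123 119 127 126 130 134 137 136 136 137 136 135 137
  221  94]
 [165 149 143 142 134 132 120 125 129 119 119 136 132 139 136 140 136 134
  219  95]
 [149 144 149 140 136 124 131 127 119 127 124 136 139 136 137 139 136 136
  220  96]
 [147 144 154 153 140 129 123 124 130 118 122 134 134 138 136 135 134 137
  221  96]
 [153 152 158 149 145 130 127 132 135 128  35  31  39 135 136 135 137 139
  218  96]
 [162 152 147 141 148 143 122 140  50  60  42  33  34  33 137 136 132 134
  217  95]
 [156 156 149 152 152 140 142  60  55  62  68  37  32  35 133 135 138 134
  213  95]
 [144 153 138 151 148 140 147 155  48  53  44  29  30  31 138 135 134 135
  215  88]
 [127 165 147 152 142 142 142 144 136 151 139 152 134 137 135 134 137 135
  215 126]
 [137 156 135 152 143 154 155 151 134 146 144 152 135 138 133 132 138 136
  216 166]
 [125 156 157 149 147 147 148 147 144 149 151 138 132 131 133 132 135 134
  220 228]
 [111  88  88  89  87  88  87  88  88  88  89  47 137 137 135 134 134 132
  201 219]
 [122  87  88  83  89  85  86  88  86  89  88  45 131 135 132 134 132 135
  149 221]
 [140  84  88  88  84  87  86  86  87  88  88  50 136 137 136 135 134 133
   68 220]]
```

```bash
python3 - <<'E'
from loc import *
m=imaging.camera_model('wrist')
p=px2w(m,134,158,.147);l=loc(p);print(p,l,np.hypot(*(l-[-.098,.006])),np.degrees(np.arctan2(l[1]-.006,l[0]+.098)))
p[2]=.104;print(tool(p),sensors.read_state()['ee_pos'])
E
```

```text
[ 0.443  -0.0128  0.147 ] [-0.09    0.1064] 0.10073607914605708 85.47206768589119
[ 60.6144 -88.734   71.525 ] [ 0.536  -0.0669  0.1754]
```

>>> arm_command(
  commands="20 -30 0 0;40 -60 0 0;61 -89 0 0;61 -89 0 0;61 -89 0 0;61 -89 30 0;61 -89 55 0;61 -89 70 0;61 -89 70 0;61 -89 70 0",
  gripper=0.5,
  grip_force=15,
)

```text
t: 15.88
ee_pos: [0.4434, -0.0133, 0.1051]
orientation: [[-0.071, 0.997, -0.003], [0.997, 0.071, 0.001], [0.001, -0.003, -1.0]]
contact_force: [0.3, 0.5, -0.1]
width: 0.0469
grip_force: 0.0
```

>>> arm_command(
  commands="0 0 0 0;0 0 0 0;0 0 0 0;0 0 0 0;0 0 0 0;0 0 0 0;0 0 0 0",
  gripper=0.95,
)

```text
t: 16.47
ee_pos: [0.4439, -0.0131, 0.1067]
orientation: [[-0.072, 0.997, 0.001], [0.997, 0.072, -0.0], [-0.0, 0.001, -1.0]]
contact_force: [-0.8, -0.6, 4.4]
width: 0.0174
grip_force: 15.0
```

```bash
python3 - <<'E'
from loc import *
s=sensors.read_state();l=loc(s['ee_pos']);print(s['t'],s['width'],s['grip_force'],s['contact_force'],s['ee_pos'],l)
d=l-[-.098,.006];a0=np.arctan2(d[1],d[0]);r=np.hypot(*d);print(np.degrees(a0),r)
Rt=np.array(s['orientation'])
for k in range(1,21):
    a=a0*(1-k/20);p=np.array([-.098+r*np.cos(a),.006+r*np.sin(a)]);w=wor(*p,s['ee_pos'][2]);v=tool(w);print(k,v[:2].round(1))
E
```

```text
16.4667 0.017383788320824163 15.00161605887115 [-0.7657 -0.6129  4.4424] [ 0.4439 -0.0131  0.1067] [-0.0892  0.1061]
84.9710387837374 0.10045569774580546
1 [-0.9  7.4]
2 [-2.4 14.7]
3 [-4.4 21.9]
4 [-6.9 28.9]
5 [-10.   35.7]
6 [-13.5  42.2]
7 [-17.6  48.5]
8 [-22.   54.4]
9 [-26.9  60. ]
10 [-32.2  65.3]
11 [-37.9  70.1]
12 [-43.9  74.5]
13 [-50.3  78.4]
14 [-56.8  81.9]
15 [-63.7  84.8]
16 [-70.7  87.3]
17 [-77.9  89.2]
18 [-85.2  90.5]
19 [-92.6  91.4]
20 [-100.1   91.6]
```

>>> arm_command(
  commands="-1 7 -1 0;-2 15 -1 0;-4 22 -1 0;-7 29 -1 0;-10 36 -1 0;-14 42 -1 0;-18 48 -1 0;-22 54 -1 0;-27 60 -1 0;-32 65 -1 0;-38 70 -1 0;-44 74 -1 0;-50 78 -1 0;-57 82 -1 0;-64 85 -1 0;-71 87 -1 0;-78 89 -1 0;-85 90 -1 0;-90 91 -1 0;-94 91 -1 0",
)

```text
t: 18.13
ee_pos: [0.542, -0.1009, 0.107]
orientation: [[-0.071, 0.997, 0.002], [0.997, 0.071, 0.0], [-0.0, 0.002, -1.0]]
contact_force: [4.1, 3.2, -11.4]
width: 0.0173
grip_force: 15.0
```

>>> arm_command(
  commands="-2 0 0 0;-4 0 0 0;-6 0 0 0;-6 0 0 0",
)

```text
t: 18.47
ee_pos: [0.5428, -0.1066, 0.1071]
orientation: [[-0.072, 0.997, 0.003], [0.997, 0.072, -0.0], [-0.001, 0.003, -1.0]]
contact_force: [5.6, 0.8, -12.9]
width: 0.0173
grip_force: 15.0
```

>>> arm_command(
  commands="-1 0 0 0;-2 0 0 0;-2 0 0 0",
)

```text
t: 18.72
ee_pos: [0.543, -0.1084, 0.1071]
orientation: [[-0.072, 0.997, 0.003], [0.997, 0.072, -0.0], [-0.001, 0.003, -1.0]]
contact_force: [6.7, 1.9, -13.2]
width: 0.0175
grip_force: 15.0
```

>>> arm_command(
  commands="-1 0 1 0;-2 0 1 0;-2 0 1 0",
)

```text
t: 18.97
ee_pos: [0.5433, -0.1107, 0.107]
orientation: [[-0.072, 0.997, 0.003], [0.997, 0.072, -0.001], [-0.001, 0.003, -1.0]]
contact_force: [4.2, 2.1, -6.3]
width: 0.0173
grip_force: 15.0
```

>>> arm_command(
  commands="-1 0 0 0;-2 0 0 0;-2 0 0 0",
)

```text
t: 19.22
ee_pos: [0.5433, -0.1114, 0.107]
orientation: [[-0.072, 0.997, 0.003], [0.997, 0.072, 0.001], [0.001, 0.003, -1.0]]
contact_force: [5.0, 4.9, -5.8]
width: 0.0175
grip_force: 15.0
```

>>> arm_command(
  commands="-1 0 0 0;-3 0 0 0;-3 0 0 0;-3 0 0 0",
)

```text
t: 19.55
ee_pos: [0.5433, -0.1116, 0.1069]
orientation: [[-0.072, 0.997, 0.003], [0.997, 0.072, 0.005], [0.005, 0.003, -1.0]]
contact_force: [5.9, 13.8, -3.9]
width: 0.0175
grip_force: 15.0
```

>>> arm_command(
  commands="0 0 0 0;0 0 0 0;0 0 0 0;0 0 0 0;0 0 -20 0;0 0 -60 0;0 0 -100 0;0 0 -130 0;-40 0 -130 0;-80 0 -130 0;-115 0 -130 0;-148 0 -130 0;-148 0 -130 0;-148 0 -130 0",
  gripper=0.5,
)

```text
t: 20.72
ee_pos: [0.5522, -0.265, 0.2358]
orientation: [[-0.068, 0.998, -0.001], [0.998, 0.068, -0.0], [-0.0, -0.001, -1.0]]
contact_force: [0.1, -0.8, 0.3]
width: 0.0462
grip_force: 0.0
```

```bash
python3 - <<'E'
from loc import *
im=snap('wrist','w8.png');m=imaging.camera_model('wrist');np.save('m8.npy',m,allow_pickle=True)
s=sensors.read_state();print(s['ee_pos'],loc(s['ee_pos']))
print('axis px',w2px(m,wor(0,-.108,.118)))
g=im.astype(int);wm=((g.min(2)>190)).astype(np.uint8)
n,l,st,c=cv2.connectedComponentsWithStats(wm)
for i in range(1,n):
    if st[i,4]>25: 
        p=px2w(m,*c[i],.118);print(st[i],c[i].round(1),loc(p))
# rectified top view at z=.116 in unit frame, ascii of knob area
gray=cv2.cvtColor(im,cv2.COLOR_RGB2GRAY)
for y in np.arange(-.045,-.17,-.006):
    print(f'{y:.3f}',' '.join('%3d'%gray[tuple(w2px(m,wor(x,y,.12)).round().astype(int)[::-1].clip(0,[479,639]))] for x in np.arange(-.066,.067,.006)))
E
```

```text
[ 0.5523 -0.2634  0.236 ] [ 0.0009 -0.1514]
axis px [311.9768 172.2301]
[545   0  46  45 672] [570.7  18. ] [ 0.166  -0.0105]
[408  36   9   5  45] [412.  38.] [ 0.0653 -0.0216]
[211  38  10   5  46] [215.9  40. ] [-0.0623 -0.0225]
[313  77   3  11  33] [314.  82.] [ 0.0015 -0.0482]
[ 535   87   35   51 1062] [553.2 112.9] [ 0.164  -0.0685]
[249  99  28  26 348] [264.2 111.5] [-0.0324 -0.067 ]
[372 104   8   9  30] [375.3 108.3] [ 0.0432 -0.065 ]
[254 156  16  11 128] [261.6 160.9] [-0.0354 -0.1   ]
[269 166  49  17 400] [292.8 173.7] [-0.0136 -0.109 ]
[394 169  10   3  28] [398.2 170. ] [ 0.0609 -0.1066]
[227 170  10   3  28] [231.5 171.1] [-0.0569 -0.1071]
[134 230  17  23  97] [140.8 244.3] [-0.1271 -0.1608]
[143 260  16   4  29] [150. 261.] [-0.1216 -0.1739]
-0.045 144 142 144 142 145 144 142 144 143 113  92 125 102 105 146 143 143 144 143 145 142 146 143
-0.051 141 142 145 144 144 142 143  96  97  95  98 123 100 104  97 102  99 140 140 145 143 145 148
-0.057 146 145 145 147 142  96  95  95  97  82  89  91  86  90  94 100  98 101 146 146 146 144 144
-0.063 143 145 144 145 108 249
[... 1051 characters left out ...]
 88 142
-0.129 143 144  77  79  86  76  84  59  81  83  83  84  83  86  86  86  87  87  90  87  88 111 144
-0.135 143 142 102  78  78  87  79  84  64  81  80  80  82  83  86  84  85  83  88  86  85 142 141
-0.141 144 146 143  74  75  84  88  82  81  81  78  55  64  86  84  83  79  89  82  84 110 141 142
-0.147 144 144 143 146  76  75  83  87  82  80  80  81  81  85  83  79  86  85  83  82 141 143 139
-0.153 143 143 146 145 147  76  75  79  89  85  87  88  88  86  88  85  81  79  77 142 142 143 143
-0.159 144 147 145 144 148 150  74  76  75  78  79  85  83  79  80  80  79 104 143 144 145 143 144
-0.165 143 144 148 147 147 147 147 152  72  76  76  76  79  73  75 119 142 144 144 144 144 140 141
```

```bash
python3 - <<'E'
from loc import *
im=cv2.cvtColor(cv2.imread('pics/w8.png'),cv2.COLOR_BGR2RGB);m=np.load('m8.npy',allow_pickle=True).item()
wm=(im.min(2)>190).astype(np.uint8);n,l,st,c=cv2.connectedComponentsWithStats(wm)
def comp(x0,y0,z):
    i=[i for i in range(1,n) if st[i,0]==x0 and st[i,1]==y0][0]
    v,u=np.nonzero(l==i);return np.array([loc(px2w(m,a,b,z)) for a,b in zip(u,v)])
t=[comp(313,77,.114).mean(0),comp(394,169,.114).mean(0),comp(227,170,.114).mean(0)];print(t)
ax=np.array([(t[1][0]+t[2][0])/2,(t[1][1]+t[2][1])/2]);print('axis',ax,'y-tick x',t[0])
def ang(d): return np.degrees(np.arctan2(d[1],-d[0]))
print('unit zero dir via ticks',ang(t[2]-t[1]))
for z in(.118,.123,.128):
    P=comp(249,99,z);d=P.mean(0)-ax;w,V=np.linalg.eigh(np.cov((P-P.mean(0)).T));print('mark',z,d,np.hypot(*d),ang(d),w**.5)
for z in(.116,.12,.124):
    P=comp(254,156,z);d=P.mean(0)-ax;print('tip',z,d,np.hypot(*d),ang(d))
P=comp(269,166,.155);w,V=np.linalg.eigh(np.cov((P-P.mean(0)).T));v=V[:,1];v=v*-np.sign(v[0]);print('line',P.mean(0)-ax,ang(v),np.sqrt(12*w))
s=sensors.read_state();print(s['joints'],np.array(s['orientation']),loc(s['ee_pos']),tool(wor(*ax,.2)))
E
```

```text
[array([ 0.0015, -0.0479]), array([ 0.0616, -0.107 ]), array([-0.0576, -0.1075])]
axis [ 0.002  -0.1073] y-tick x [ 0.0015 -0.0479]
unit zero dir via ticks -0.2507321290547759
mark 0.118 [-0.0344  0.0403] 0.05296255344348764 49.545259149777664 [0.0029 0.0046]
mark 0.123 [-0.0338  0.0402] 0.052536665508272205 49.94020504202022 [0.0029 0.0045]
mark 0.128 [-0.0333  0.0401] 0.05211331457916377 50.34158707916325 [0.0028 0.0044]
tip 0.116 [-0.0376  0.0071] 0.038279352482454836 10.646750458923458
tip 0.12 [-0.0371  0.0074] 0.03787500263284553 11.314283079082786
tip 0.124 [-0.0367  0.0078] 0.037475904367905176 11.996127638822717
line [-0.0138  0.0026] 11.601972145743595 [0.0051 0.0301]
[-35.9337  20.0606  75.112    0.0052  84.8706 -39.9487] [[-0.07    0.9975 -0.0006]
 [ 0.9975  0.07    0.0005]
 [ 0.0006 -0.0005 -1.    ]] [ 0.0009 -0.1514] [44.0519  1.0336 35.993 ]
```

>>> arm_command(
  commands="20 0 0 -0.12;44 1 0 -0.24;44 1 0 -0.36;44 1 0 -0.48;44 1 0 -0.6;44 1 0 -0.72;44 1 0 -0.84;44 1 0 -0.96;44 1 0 -1.08;44 1 0 -1.2;44 1 0 -1.32;44 1 0 -1.37;44 1 0 -1.37;44 1 0 -1.37;44 1 0 -1.37",
  gripper=0.6,
)

```text
t: 22.02
ee_pos: [0.5506, -0.2179, 0.2365]
orientation: [[-0.992, 0.129, 0.0], [0.129, 0.992, -0.0], [-0.0, -0.0, -1.0]]
contact_force: [-0.2, 0.5, -0.1]
width: 0.0373
grip_force: 0.0
```

```bash
python3 - <<'E'
from loc import *
s=sensors.read_state();print(s['ee_pos'],tool(wor(.002,-.1073,.117)),s['width']);y=np.array(s['orientation'])[:,1];print(np.degrees(np.arctan2(y[1],y[0]))-4.12)
E
```

```text
[ 0.5506 -0.2179  0.2365] [  0.2312  -1.5409 119.4564] 0.037340716191689
78.46143724923505
```

>>> arm_command(
  commands="0 -1 35 0;0 -1 70 0;0 -1 95 0;0 -1 112 0;0 -1 119 0;0 -1 119 0;0 -1 119 0",
)

```text
t: 22.6
ee_pos: [0.5509, -0.2199, 0.1178]
orientation: [[-0.992, 0.129, 0.001], [0.129, 0.992, -0.0], [-0.001, -0.0, -1.0]]
contact_force: [-0.7, 0.0, 0.5]
width: 0.0372
grip_force: 0.0
```

>>> arm_command(
  commands="0 0 0 0;0 0 0 0;0 0 0 0;0 0 0 0;0 0 0 0;0 0 0 0",
  gripper=0.95,
  grip_force=25,
)

```text
t: 23.1
ee_pos: [0.551, -0.2223, 0.1185]
orientation: [[-0.992, 0.129, 0.002], [0.129, 0.992, -0.004], [-0.002, -0.004, -1.0]]
contact_force: [-0.6, -6.1, 1.5]
width: 0.0161
grip_force: 25.0
```

>>> arm_command(
  commands="0 -2 0 0;0 -3 0 0.06;0 -3 0 0.12;0 -3 0 0.2;0 -3 0 0.28;0 -3 0 0.36;0 -3 0 0.44;0 -3 0 0.52;0 -3 0 0.6;0 -3 0 0.65;0 -3 0 0.673;0 -3 0 0.673;0 -3 0 0.673;0 -3 0 0.673",
)

```text
t: 24.27
ee_pos: [0.5507, -0.223, 0.1185]
orientation: [[-0.696, 0.718, 0.002], [0.718, 0.696, -0.001], [-0.002, 0.001, -1.0]]
contact_force: [-1.0, 0.1, 5.4]
width: 0.0154
grip_force: 25.0
```

```bash
python3 - <<'E'
from loc import *
s=sensors.read_state();print(s['ee_pos'],s['contact_force'],s['moment'],s['width']);y=np.array(s['orientation'])[:,1];print(90-(np.degrees(np.arctan2(y[1],y[0]))-4.12))
E
```

```text
[ 0.5507 -0.223   0.1185] [-1.0092  0.0949  5.4228] [ 0.007   0.1676 -0.0192] 0.015388767718076925
50.03460376399333
```

>>> arm_command(
  commands="0 0 0 0;0 0 0 0;0 0 0 0;0 0 0 0;0 0 -20 0;0 0 -60 0;0 0 -100 0;0 0 -118 0;-10 -10 -118 0.12;-20 -20 -118 0.24;-29 -28 -118 0.36;-29 -28 -118 0.48;-29 -28 -118 0.6;-29 -28 -118 0.7;-29 -28 -118 0.7;-29 -28 -118 0.7",
  gripper=0.6,
)

```text
t: 25.6
ee_pos: [0.5501, -0.2631, 0.2349]
orientation: [[-0.072, 0.997, -0.0], [0.997, 0.072, 0.0], [0.0, -0.0, -1.0]]
contact_force: [0.3, -0.3, 0.6]
width: 0.0371
grip_force: 0.0
```

```bash
python3 - <<'E'
from loc import *
im=snap('wrist','w9.png');m=imaging.camera_model('wrist')
wm=(im.min(2)>190).astype(np.uint8);n,l,st,c=cv2.connectedComponentsWithStats(wm)
def ang(d): return np.degrees(np.arctan2(d[1],-d[0]))
for i in range(1,n):
    if st[i,4]>20:
        v,u=np.nonzero(l==i)
        o=[]
        for z in (.114,.118,.124,.155):
            P=np.array([loc(px2w(m,a,b,z)) for a,b in zip(u,v)]);w,V=np.linalg.eigh(np.cov((P-P.mean(0)).T));x=V[:,1]*-np.sign(V[0,1]);d=P.mean(0)-[.002,-.1073]
            o.append((P.mean(0).round(4).tolist(),round(np.hypot(*d),4),round(ang(d),1),'pa %.1f'%ang(x)))
        if o[0][1]<.075: print(st[i],*o,sep='\n  ')
# door: profile along local y at x=.03, z=.114
g=cv2.cvtColor(im,cv2.COLOR_RGB2GRAY)
for x in(-.08,-.03,.03,.075): print(x,[int(g[tuple(w2px(m,wor(x,y,.113)).round().astype(int)[::-1].clip(0,479))]) for y in np.arange(-.03,.03,.003)])
E
```

```text
[316  80   4  11  41]
  ([0.0016, -0.0495], np.float64(0.0578), np.float64(89.6), 'pa 88.4')
  ([0.0015, -0.0497], np.float64(0.0576), np.float64(89.5), 'pa 88.4')
  ([0.0015, -0.0502], np.float64(0.0571), np.float64(89.5), 'pa 88.4')
  ([0.0013, -0.0524], np.float64(0.0549), np.float64(89.2), 'pa 88.4')
[253 102  28  26 348]
  ([-0.0328, -0.0686], np.float64(0.052), np.float64(48.1), 'pa 37.9')
  ([-0.0323, -0.0687], np.float64(0.0517), np.float64(48.4), 'pa 37.9')
  ([-0.0317, -0.0687], np.float64(0.0512), np.float64(48.8), 'pa 37.9')
  ([-0.0285, -0.0691], np.float64(0.0489), np.float64(51.4), 'pa 37.9')
[375 108   9   9  37]
  ([0.0438, -0.0668], np.float64(0.0582), np.float64(135.9), 'pa -44.5')
  ([0.0433, -0.0669], np.float64(0.0578), np.float64(135.6), 'pa -44.5')
  ([0.0424, -0.067], np.float64(0.0571), np.float64(135.0), 'pa -44.5')
  ([0.0379, -0.0675], np.float64(0.0536), np.float64(132.1), 'pa -44.5')
[275 125  16  17 139]
  ([-0.0226, -0.0804], np.float64(0.0364), np.float64(47.5), 'pa 50.8')
  ([-0.0223, -0.0803], np.float64(0.0363), np.float64(47.9), 'pa 50.8')
  ([-0
[... 781 characters left out ...]
0.0617, -0.1084], np.float64(0.0597), np.float64(-178.9), 'pa 0.3')
  ([0.0609, -0.108], np.float64(0.0589), np.float64(-179.4), 'pa 0.3')
  ([0.0597, -0.1073], np.float64(0.0577), np.float64(180.0), 'pa 0.3')
  ([0.0534, -0.1036], np.float64(0.0516), np.float64(175.9), 'pa 0.3')
-0.08 [142, 145, 80, 100, 143, 144, 143, 140, 144, 145, 142, 145, 145, 145, 145, 146, 146, 141, 141, 141]
-0.03 [148, 149, 43, 90, 144, 141, 147, 146, 145, 143, 146, 146, 146, 145, 145, 145, 145, 145, 145, 145]
0.03 [146, 148, 37, 76, 145, 146, 148, 149, 149, 150, 144, 144, 144, 144, 144, 147, 147, 147, 147, 147]
0.075 [145, 148, 72, 64, 150, 149, 146, 150, 148, 147, 146, 147, 147, 149, 149, 148, 148, 148, 147, 147]
```

```bash
python3 -c "
from h import *
print(job.sign_off())"
```

```text
the job is handed in; nothing more can be done
None
```

The job is handed in. The slat lies flat in the tray, the tray is home against the back stops and the door is shut. The timer pointer stands at the raised mark, within about 1° by the last wrist-camera measurement. The last reading before hand-in was 25.6 s, and the bystanders were not deliberately touched.

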